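# Hang the brush pail on the snap hook

## Robot

A 6-joint arm with a two-finger parallel gripper is mounted at the origin on the work surface. World frame = base frame: x ahead of the robot, y to its left, z up, the work surface at z = 0. Lengths are in mm, angles in rad, forces in N, time in s.
With the tool pointing down it reaches from about 350 to 775 mm from the base axis. Payload 7.3 kg.
Tool frame: the origin (TCP) lies at the very end of the fingers, on their centre line; the grasp point (between the pads) lies 19 mm behind it; z points along the fingers, y is the line along which they close (so a half turn about z gives the same grasp; the last joint's range is limited). The gripper opens to 92 mm and grips with 3 to 60 N. Pads are 19 mm wide; open, the fingers measure 130 mm over their backs; the gripper's body (75 mm by 190 mm) begins 47 mm behind the grasp point.
Start: joints at [-1.41, 0.342, 1.524, -0, 1.275, -0.146], TCP at [158.577, -500.498, 226.741] pointing down, gripper open.
Joint ranges: [-2.53, 2.53], [-0.77, 2.02], [0.04, 2.7], [-1, 4.14], [0.28, 2.66], [-3.11, 3.11]. Speed limits (rad/s): [2.57, 2.57, 3.14, 3.14, 3.14, 3.14].

## Interface

Orientations are given as [roll, pitch, yaw] about the fixed x, y, z axes, in that order (R = Rz(yaw) Ry(pitch) Rx(roll)).
In Python, from plant import bot gives the robot as it stands.
- The arm moves only by the tool jog_arm, never from a script. Its argument "targets" is a list of rows, each an object with "xyz": the shift along the tool's x, y, z as a fraction of full scale, a list of three; "spin": the turn about the tool's z as a fraction of full scale. In form: [{"xyz": [x, y, z], "spin": spin}, ...]. A call has exactly 10 rows; each row shifts and turns the commanded pose from where the row before left it, along the tool's axes as they then stand; what a row does not reach is not made up. Full scale, the value 1, is 80 mm for a shift and 0.1 rad for a turn. A row lasts 1/8 s, in which the tool goes at most 62.5 mm and 10.7 degrees, less where a joint would pass 70% of its speed; a pose out of reach is approached as far as the arm can. A call with a number of a shift or a turn outside -1 to 1 is refused whole. A call with a gripper value outside its range is refused whole. "gripper" is the opening in per cent of the stroke, from 0 (shut) to 100 (fully open), set as the call begins (left out, the last holds). The fingers move at their own pace and stop on an object; the grip force is fixed at half the most. Time passes only in rows, so rows that do not move let the fingers close, or fill a call up. It gives the time, the measured TCP pose, the force, the opening and the grip force at its end, in the units of the state.
- bot.get_obs(): the state, without advancing time (a new reading comes with each control period).
- bot.capture(name): name is "scene" or "side" or "wrist"; returns the picture (400x640x3 uint8, blue, green, red); there is no depth.
- bot.get_calibration(name): a dict with "vfov" (degrees; the focal length in pixels is half the picture's height over the tangent of half this angle, whatever the lens; pixels are square), "cx", "cy" (the principal point, pixels), "k1" (the pictures are not rectified: a ray, as slopes to the right and down, at radius r is drawn at 1 + k1 r^2 times it, then the intrinsics apply), "eye" and "rotation" of the camera in the world. Camera axes: x right, y down, z forward; pixel columns grow to the right and rows downward; lengths in mm; the calibration is good to about 2 mm. A picture is of the moment at which its call begins: read the wrist's pose just before it. get_calibration takes no time and is no camera call; for the wrist camera it gives the pose at the moment of the call.
- bot.close_job(): hands the job in; it is judged then, once.
The state is a dict: "time": time; "joint_positions": joint angles; "dq": joint speeds; "tau": joint torques, N m; "tool_pos": TCP position; "tcp_rot": TCP orientation; "contact_force": force on the tool from outside, world axes, zero at the start; "moment": the same for the moment, N m; "grip_width": finger opening in mm; "finger_force": force on a finger pad.
Only numpy, scipy, OpenCV 4.12 (cv2) and the standard library are available. Lean on these libraries where they do the work, as an engineer would, in place of code of your own. Each camera call takes 0.05 s, during which the arm holds its last target. There are 200 camera calls.

## Task

Pick up the little brush-washing pail by its wooden tab and hang it on the snap hook of the wooden stand: pass the cross wire of its bail over the hook's nose, ease it down against the sprung gate until the wire slips inside and the gate snaps shut above it. Leave the pail hanging still on the hook's floor bar, press on the hook and stand only gently, never with more than about 12 N, and leave the mug, jar and paint tube where they are.

Things in the scene. Friction and masses are not known exactly. Their poses are not given: they have to be found in the camera images.
- pail: Open aluminium pail, 60 mm wide, 50 mm high, about 0.16 kg, on the table, with a rigid bail of 5 mm wire over it. Origin: centre of its underside, z up. The bail lies in its y-z plane: legs 62 mm apart up to z 86 mm, narrowing to a straight cross wire 32 mm long along y at z 120 mm. The hook goes below this wire, along the pail's x. Alike both ways round.
- eye (a point): Middle of the centre line of the bail's cross wire, 120 mm above the underside of the pail, 70 mm above its rim. Axes as the pail's. This wire goes into the hook.
- tab (a point): Centre of the wooden tab, 70 mm above the eye point: 16 mm thick along the pail's x (squeeze it here), 24 mm wide along its y, 40 mm tall. It is carried by a wire stirrup of two uprights, 32 mm apart along y, that rise 36 mm from the ends of the cross wire and then lean together, so nose and gate have room between them.
- stand: Wooden post on a foot, screwed down. Origin on the table, z up. Post 167 mm tall, its front face at x 0, 30 mm wide; foot x -25 to +65 mm, 90 mm wide, 16 mm high. A steel snap hook, 8 mm wide, sticks out towards the stand's -x at y 0. It is clamped anywhere up to 12 mm in or out along x of the nominal places given here; that shift is not measured: find the nose by eye or feel.
- bar (a point): Nominal point on the stand: top of the hook's level floor bar, midway between nose and shank (x -59 mm, z 145 mm). The bar is 7 mm thick. At its outer end stands the nose, a 7 mm round upright, inner face nominally at x -79 mm, rounded top at z 188 mm. The shank's face is nominally at x -39 mm, its top at z 181 mm. Axes as the stand's.
- throat (a point): Nominal point on the stand (x -76.5 mm, y 0, z 177 mm) where the wire's centre passes between nose and gate, touching the nose's inner face, if the hook stands at its nominal place. The real place is up to 12 mm nearer or farther along x. Axes as the stand's.
- gate (a joint): Sprung gate, a 5 mm bar from the shank (hinge nominally x -39, z 177 mm) to 1.5 mm short of the nose. 0 rad = shut, level; opens inwards only, its end swinging down, hard stop 0.55 rad. At its end 1.8 N starts it, 4 N opens it; more nearer the hinge. The wire gets by only within about 3 mm of touching the nose's inner face, about 20 mm below the shut gate; 30 mm below, it lies on the bar.
- mug: White mug, 76 mm wide, 85 mm high; origin: centre of the underside. Leave alone.
- jar: Glass jar with metal lid, 60 mm wide, 85 mm high; origin: centre of the underside. Leave alone.
- tube: White paint tube lying on the table, 34 x 112 x 18 mm, long along its y; origin on the underside, mid-length. Leave alone.
Not all that is in view belongs to the job. What is shaped like the pail but purple is not meant. Of the things shaped like the stand, the wooden one is meant.

How it is judged:
By the outcome, as a careful person would: the job done as asked, in the order asked, and still so for the second after the job is handed in, with the robot touching nothing.
It also fails if it takes over 70 s, if anything falls off the work surface, if the arm or the gripper's body presses on something with over 40 N, if the wrist force passes 120 N, or if a joint passes its speed limit or range.

## Working session

There is one attempt and no reset: what is moved stays moved. The work goes in short steps, Python scripts to look and compute and a tool call to move; the robot and the scene stay as the last step left them, time stands still between calls to the robot, and variables do not carry over. Pictures are saved under pics/ and viewed, at most 10 in all, crops included, and the job is handed in when it is done.

Besides the shell and the picture viewer there is one more tool, called after "Emit:" as name([rows], argument=value, ...), one row to a line, values as JSON. jog_arm: Moves the arm, as the interface text tells. Shift numbers are shares of 80 mm and turn numbers shares of 0.1 rad, none past 1 either way. Its arguments: {"type":"object","properties":{"targets":{"type":"array","items":{"type":"object","properties":{"xyz":{"type":"array","items":{"type":"number"}},"spin":{"type":"number"}}}},"gripper":{"type":"number"}},"required":["targets"]}

```bash
ls; mkdir -p pics; cat > h.py <<'E'
import numpy as np, cv2
from plant import bot
def ray(c,u,v):
    f=200/np.tan(np.radians(c["vfov"])/2)
    K=np.array([[f,0,c["cx"]],[0,f,c["cy"]],[0,0,1]])
    x,y=(u-c["cx"])/f,(v-c["cy"])/f
    a,b=x,y
    for _ in range(20):
        s=1+c["k1"]*(a*a+b*b); a,b=x/s,y/s
    return np.array(c["eye"],float),np.array(c["rotation"]).reshape(3,3)@np.array([a,b,1])
def onz(c,u,v,z):
    o,d=ray(c,u,v); return o+d*(z-o[2])/d[2]
def two(c1,p1,c2,p2):
    o1,d1=ray(c1,*p1);o2,d2=ray(c2,*p2)
    t=np.linalg.lstsq(np.c_[d1,-d2],o2-o1,rcond=None)[0]
    a,b=o1+d1*t[0],o2+d2*t[1]
    return (a+b)/2,np.linalg.norm(a-b)
def proj(c,p):
    f=200/np.tan(np.radians(c["vfov"])/2)
    q=np.array(c["rotation"]).reshape(3,3).T@(np.array(p,float)-c["eye"])
    a,b=q[:2]/q[2]; s=1+c["k1"]*(a*a+b*b)
    return np.array([c["cx"]+f*a*s,c["cy"]+f*b*s])
E
python3 - <<'E'
from h import *
for n in("scene","side"):
    c=bot.get_calibration(n);print(n,c)
    cv2.imwrite(f"pics/{n}0.png",bot.capture(n))
print(bot.get_obs())
E
```

```text
pics
scene {'vfov': 47.810897208375565, 'cx': 318.2115685150018, 'cy': 202.02697192006585, 'k1': 0.018223648333169872, 'eye': array([1051.9407093 ,  616.52121201, 1099.65223828]), 'rotation': array([-2.42320796e+00,  2.11488979e-03,  2.42921960e+00])}
side {'vfov': 57.028314461927046, 'cx': 311.43384171325823, 'cy': 198.77633527370583, 'k1': -0.03788551631637904, 'eye': array([ 339.55397928, -745.78657269,  588.31040654]), 'rotation': array([-2.11740175, -0.01779333, -0.22675232])}
{'time': 0.1, 'joint_positions': array([-1.40997851e+00,  3.42626625e-01,  1.52494877e+00,  1.31688284e-07,
        1.27541294e+00, -1.46019478e-01]), 'dq': array([ 1.46446243e-05, -1.34993706e-03, -3.72130850e-03, -1.28332166e-03,
       -9.20235621e-04,  2.15193584e-03]), 'tau': array([ 1.34990158e-03, -4.32004774e+01, -2.44694012e+01,  7.18342792e-02,
        5.26452914e-02, -5.88315197e-05]), 'tool_pos': array([ 158.52365671, -500.09599006,  226.11866271]), 'tcp_rot': array([-3.14021184e+00, -2.03197569e-04,  3.06837115e-01]), 'contact_force': array([-0.94754442, -0.1576096 ,  0.76795306]), 'moment': array([-0.0057436 ,  0.0106075 , -0.06957496]), 'finger_force': 0.0, 'grip_width': 92.06621447609406}
```

View pics/scene0.png

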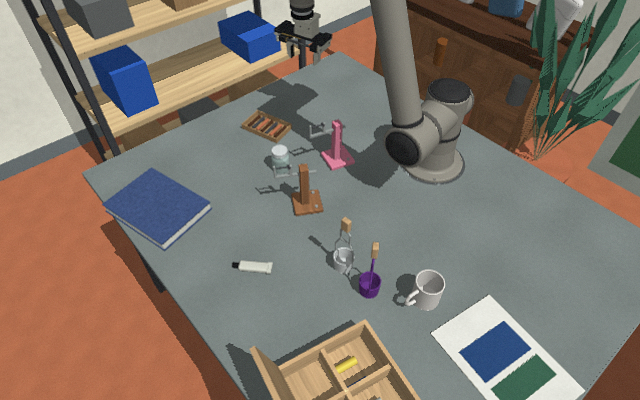

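View pics/side0.png

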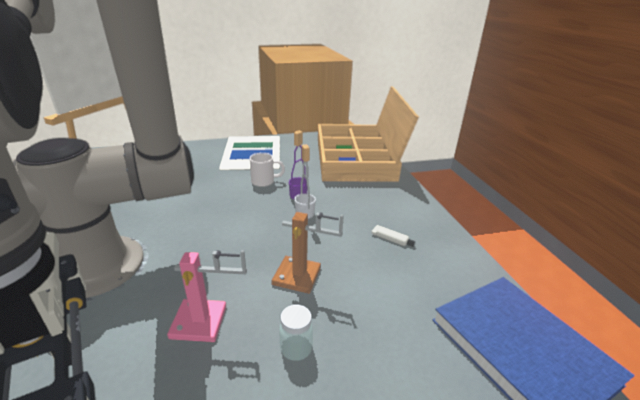

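The scene picture shows the wooden stand at (305,190) with its hook to the left at (275,173), and the grey pail at (343,260) with its tab at (346,226). The purple pail is at (370,285) and the jar at (280,157). In the side picture the wooden stand is at (300,250) and the pail is behind it. I'll enlarge crops of both next.

```bash
sed -i '1a from scipy.spatial.transform import Rotation as Ro' h.py; sed -i 's/np.array(c\["rotation"\]).reshape(3,3)/Ro.from_euler("xyz",c["rotation"]).as_matrix()/' h.py
python3 - <<'E'
from h import *
a=cv2.imread("pics/scene0.png")[140:300,240:400]; b=cv2.imread("pics/side0.png")[120:300,230:390]
a=cv2.resize(a,(400*1,400),interpolation=cv2.INTER_CUBIC); b=cv2.resize(b,(400,450),interpolation=cv2.INTER_CUBIC)
o=np.zeros((450,800,3),np.uint8);o[:400,:400]=a;o[:,400:]=b
cv2.imwrite("pics/c0.png",o)
S=bot.get_calibration("scene");D=bot.get_calibration("side")
for p in[(343,268),(308,205),(428,305),(280,165),(255,267)]:print(p,onz(S,*p,0).round())
print(two(S,(346,226),D,(306,152)), two(S,(304,166),D,(300,215)))
E
```

```text
(343, 268) [536. 124.   0.]
(308, 205) [ 458. -124.    0.]
(428, 305) [443. 360.   0.]
(280, 165) [ 414. -330.    0.]
(255, 267) [725. -44.   0.]
(array([532.93892641, 122.1044034 , 190.68765912]), np.float64(1.107378096313426)) (array([ 463.18897295, -133.91663975,  170.05257465]), np.float64(2.580892481294569))
```

View pics/c0.png

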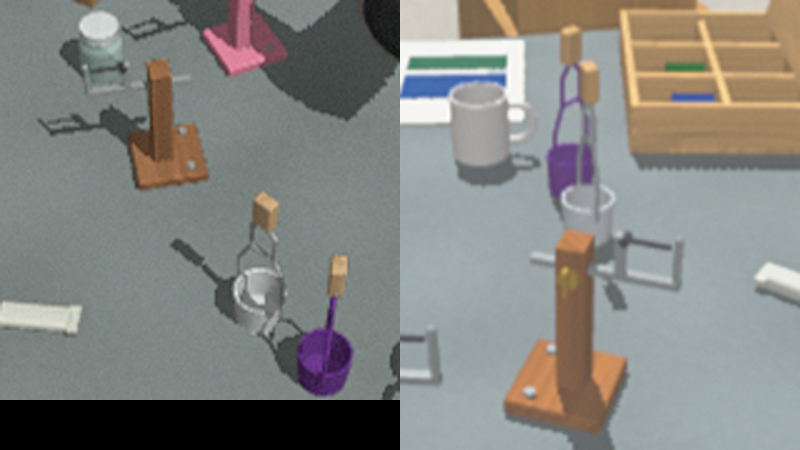

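The tab triangulates to (533,122,191), and its height should be 190, so that fits. In the crop the nose is at scene px (274,171) and side px (341,225). The rod's rear end is at scene (316,171) and side (283,223).

```bash
python3 - <<'E'
from h import *
S=bot.get_calibration("scene");D=bot.get_calibration("side")
s=lambda x,y:(240+x/2.5,140+y/2.5)
d=lambda x,y:(230+(x-400)/2.5,120+y/2.5)
f=lambda n,a,b:print(n,two(S,s(*a),D,d(*b)))
f("nosetop",(85,64),(678,238));f("nosebot",(88,92),(678,284));f("rod end",(190,78),(533,258))
f("tab",(265,212),(589,83))
f("shank top",(124,68),(623,236))
print("foot top z16 scene", [onz(S,*s(*p),16).round(1) for p in[(131,139),(190,126),(207,176),(138,182)]])
print("foot top z16 side", [onz(D,*d(*p),16).round(1) for p in[(541,341),(626,356),(602,419),(506,404)]])
# post top corners
print("post top scene",[onz(S,*s(*p),167).round(1) for p in[(147,68),(154,60),(172,62),(169,72)]])
print("post top side",[onz(D,*d(*p),167).round(1) for p in[(567,232),(596,234),(588,254),(557,250)]])
# pail: rim center z50
print("rim",onz(S,*s(260,291),50),onz(D,*d(588,200),50))
# tab mask minAreaRect
for n,(x0,y0,x1,y1) in(("scene",(335,210,362,240)),("side",(300,142,312,166))):
    im=cv2.imread(f"pics/{n}0.png")[y0:y1,x0:x1]; h=cv2.cvtColor(im,cv2.COLOR_BGR2HSV)
    m=cv2.inRange(h,(8,60,90),(25,255,255)); c=max(cv2.findContours(m,0,2)[0],key=cv2.contourArea)
    print(n,cv2.minAreaRect(c),(c.reshape(-1,2)+[x0,y0]).mean(0))
E
```

```text
nosetop (array([ 537.62725121, -177.46281317,  187.80426178]), np.float64(0.2590177239706088))
nosebot (array([ 539.3874807, -176.8791242,  142.7525595]), np.float64(2.7117854798175176))
rod end (array([ 431.45613653, -116.05510665,  141.56303489]), np.float64(1.3067459244149533))
tab (array([530.34924653, 118.42386703, 189.40457271]), np.float64(0.4239041507305089))
shank top (array([ 500.73530665, -151.39376325,  177.2947629 ]), np.float64(1.0598692302440653))
foot top z16 scene [array([ 479.4, -177.4,   16. ]), array([ 407. , -144.8,   16. ]), array([446.4, -66.1,  16. ]), array([ 518. , -115.2,   16. ])]
foot top z16 side [array([443.4, -76.5,  16. ]), array([ 517.3, -113.8,   16. ]), array([ 477.2, -188.3,   16. ]), array([ 399.3, -153.4,   16. ])]
post top scene [array([ 474.7, -142.3,  167. ]), array([ 459.9, -147.4,  167. ]), array([ 445.9, -130.8,  167. ]), array([ 459.4, -120.2,  167. ])]
post top side [array([ 460.3, -121.1,  167. ]), array([ 483.2, -128.8,  167. ]), array([ 470.6, -155.7,  167. ]), array([ 447.4, -145.2,  167. ])]
rim [531.28913042 120.52726762  50.        ] [529.2343601  111.28895888  50.        ]
scene ((10.5, 14.5), (15.0, 9.0), 90.0) [345.1875 223.1875]
side ((5.0, 10.5), (15.0, 6.0), 90.0) [305.16666667 152.33333333]
```

The hook axis points about -29° (stand -x). The nose centre is near (538,-177), so the hook is clamped roughly 10–12 mm inward. Both fit the given sizes. I'll move over the pail for a closer look.

Emit:
jog_arm([
  {"xyz": [0,0,-0.7],"spin": 0},
  {"xyz": [0,0,-0.7],"spin": 0},
  {"xyz": [0.48,-0.43,0],"spin": 0},
  {"xyz": [0.48,-0.43,0],"spin": 0},
  {"xyz": [0.48,-0.43,0],"spin": 0},
  {"xyz": [0.48,-0.43,0],"spin": 0},
  {"xyz": [0.48,-0.43,0],"spin": 0},
  {"xyz": [0.48,-0.43,0],"spin": 0},
  {"xyz": [0.48,-0.43,0],"spin": 0},
  {"xyz": [0.48,-0.43,0],"spin": 0},
], gripper=50)

```text
time: 1.35
tool_pos: [368.8, -143.7, 338.6]
tcp_rot: [3.142, 0.0, 0.307]
contact_force: [0.7, 0.9, -0.3]
grip_width: 45.7
finger_force: 0.0
```

Emit:
jog_arm([
  {"xyz": [0.48,-0.43,0],"spin": 0},
  {"xyz": [0.48,-0.43,0],"spin": 0},
  {"xyz": [0.48,-0.43,0],"spin": 0},
  {"xyz": [0.48,-0.43,0],"spin": 0},
  {"xyz": [0.3,-0.3,0],"spin": 0},
  {"xyz": [0.15,-0.15,0],"spin": 0},
  {"xyz": [0,0,0],"spin": 0},
  {"xyz": [0,0,0],"spin": 0},
  {"xyz": [0,0,0],"spin": 0},
  {"xyz": [0,0,0],"spin": 0},
])

```text
time: 2.6
tool_pos: [496.5, 76.7, 339.0]
tcp_rot: [3.141, -0.0, 0.306]
contact_force: [-0.0, 0.2, -0.4]
grip_width: 46.0
finger_force: 0.0
```

```bash
python3 - <<'E'
from h import *
o=bot.get_obs();c=bot.get_calibration("wrist");cv2.imwrite("pics/w1.png",bot.capture("wrist"))
print(o["tool_pos"],o["tcp_rot"],o["time"],c)
print(proj(c,[531,119,190]),proj(c,[531,119,0]),proj(c,[538,-177,188]))
import json;json.dump({k:np.array(v).tolist() for k,v in c.items()},open("w1.json","w"))
E
```

```text
[496.48135965  76.66983552 338.95796382] [ 3.14127726e+00 -3.55086102e-04  3.05599891e-01] 2.6 {'vfov': 69.78007563858125, 'cx': 317.32712143229026, 'cy': 198.3003382010332, 'k1': -0.05226745392965752, 'eye': array([559.20759223,  96.51989968, 497.19030856]), 'rotation': array([ 2.89294000e+00, -1.21064287e-04, -1.26421362e+00])}
[288.98430039 145.25944115] [299.69584923 137.85462721] [534.51515228 218.37565636]
```

View pics/w1.png

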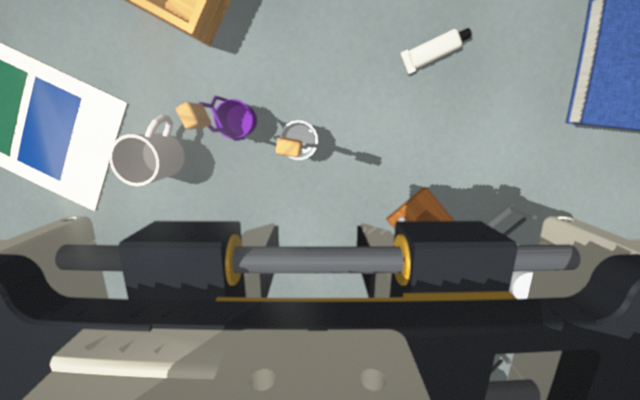

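The wrist picture shows the tab top at (289,147) with its long side nearly horizontal, and the rim around (298,140). The tab is where it was predicted. Next I need its yaw.

```bash
python3 - <<'E'
from h import *
import json
c=json.load(open("w1.json"))
im=cv2.imread("pics/w1.png");h=cv2.cvtColor(im,cv2.COLOR_BGR2HSV)
m=cv2.inRange(h,(8,70,110),(28,255,255));m[:,:270]=0;m[:,320:]=0;m[:130]=0;m[165:]=0
k=max(cv2.findContours(m,0,2)[0],key=cv2.contourArea)
print(cv2.contourArea(k),cv2.minAreaRect(k))
for bright in(0,1):
    P=np.array([onz(c,*p,210)[:2] for p in cv2.boxPoints(cv2.minAreaRect(k))])
e=np.diff(np.r_[P,P[:1]],axis=0)[:2];print(P.mean(0),[(np.linalg.norm(v),np.degrees(np.arctan2(v[1],v[0]))) for v in e])
cv2.imwrite("pics/c1.png",np.hstack([cv2.resize(im[100:180,250:350],(600,480),interpolation=2)]))
E
```

```text
374.0 ((288.189208984375, 146.8648681640625), (25.31744384765625, 17.09749412536621), 9.462321281433105)
[531.04299263 117.83236855] [(np.float64(16.817730481071912), np.float64(6.1478366691946045)), (np.float64(24.841980414164972), np.float64(-81.89110608372867))]
```

View pics/c1.png

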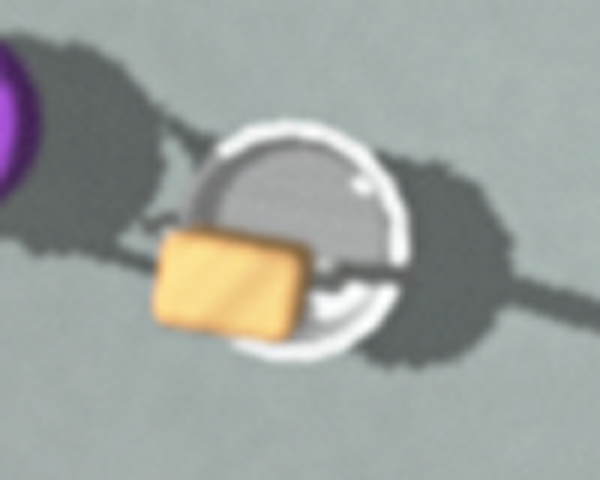

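Tab centre is (531,118) and pail x is about 7°, so I need yaw 1.69.

Emit:
jog_arm([
  {"xyz": [0.567,-0.363,0],"spin": 0},
  {"xyz": [0,0,0],"spin": -1},
  {"xyz": [0,0,0],"spin": -1},
  {"xyz": [0,0,0],"spin": -1},
  {"xyz": [0,0,0],"spin": -1},
  {"xyz": [0,0,0],"spin": -1},
  {"xyz": [0,0,0],"spin": -1},
  {"xyz": [0,0,0],"spin": -1},
  {"xyz": [0,0,0],"spin": -1},
  {"xyz": [0,0,0],"spin": -1},
])

```text
time: 3.9
tool_pos: [531.1, 118.5, 338.7]
tcp_rot: [3.141, 0.0, 1.21]
contact_force: [0.6, -0.4, -0.8]
grip_width: 45.7
finger_force: 0.0
```

Emit:
jog_arm([
  {"xyz": [0,0,0.35],"spin": -1},
  {"xyz": [0,0,0.35],"spin": -1},
  {"xyz": [0,0,0.35],"spin": -1},
  {"xyz": [0,0,0.25],"spin": -1},
  {"xyz": [0,0,0],"spin": -0.84},
  {"xyz": [0,0,0],"spin": 0},
  {"xyz": [0,0,0],"spin": 0},
  {"xyz": [0,0,0],"spin": 0},
  {"xyz": [0,0,0],"spin": 0},
  {"xyz": [0,0,0],"spin": 0},
])

```text
time: 5.15
tool_pos: [531.1, 118.8, 234.8]
tcp_rot: [3.141, 0.0, 1.691]
contact_force: [0.4, 0.2, 0.5]
grip_width: 45.5
finger_force: 0.0
```

```bash
python3 - <<'E'
from h import *
o=bot.get_obs();c=bot.get_calibration("wrist");im=bot.capture("wrist");cv2.imwrite("pics/w2.png",im)
print(o["tool_pos"],o["tcp_rot"],proj(c,[531,118,210]),proj(c,o["tool_pos"]))
E
```

```text
[531.12384352 118.75881157 234.76096894] [3.14144905e+00 1.17586105e-04 1.69055122e+00] [316.93824914 227.18435469] [317.23558665 240.36779122]
```

View pics/w2.png

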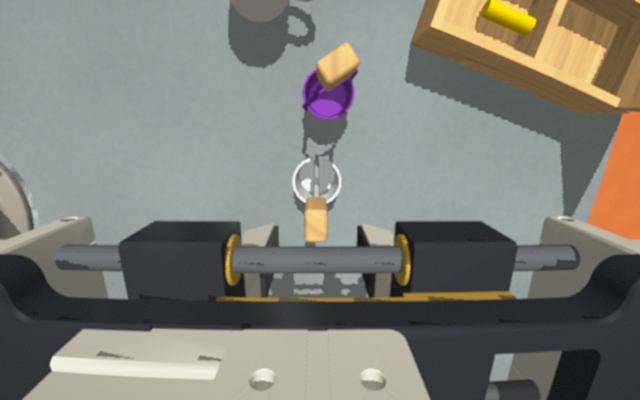

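The tab at (316,220) is square between the fingers, so I'll descend and grip.

Emit:
jog_arm([
  {"xyz": [0,0,0.25],"spin": 0},
  {"xyz": [0,0,0.25],"spin": 0},
  {"xyz": [0,0,0.235],"spin": 0},
  {"xyz": [0,0,0],"spin": 0},
  {"xyz": [0,0,0],"spin": 0},
  {"xyz": [0,0,0],"spin": 0},
  {"xyz": [0,0,0],"spin": 0},
  {"xyz": [0,0,0],"spin": 0},
  {"xyz": [0,0,0],"spin": 0},
  {"xyz": [0,0,0],"spin": 0},
])

```text
time: 6.45
tool_pos: [531.1, 118.8, 175.9]
tcp_rot: [-3.142, 0.0, 1.691]
contact_force: [0.0, 0.7, -0.2]
grip_width: 45.9
finger_force: 0.0
```

Emit:
jog_arm([
  {"xyz": [0,0,0],"spin": 0},
  {"xyz": [0,0,0],"spin": 0},
  {"xyz": [0,0,0],"spin": 0},
  {"xyz": [0,0,0],"spin": 0},
  {"xyz": [0,0,0],"spin": 0},
  {"xyz": [0,0,0],"spin": 0},
  {"xyz": [0,0,0],"spin": 0},
  {"xyz": [0,0,0],"spin": 0},
  {"xyz": [0,0,0],"spin": 0},
  {"xyz": [0,0,0],"spin": 0},
], gripper=0)

```text
time: 7.7
tool_pos: [531.1, 118.8, 175.8]
tcp_rot: [-3.142, 0.0, 1.691]
contact_force: [-0.1, 0.1, -1.2]
grip_width: 15.5
finger_force: 30.0
```

Emit:
jog_arm([
  {"xyz": [0,0,-0.2],"spin": 0},
  {"xyz": [0,0,-0.4],"spin": 0},
  {"xyz": [0,0,-0.4],"spin": 0},
  {"xyz": [-0.2,0.072,0],"spin": 0},
  {"xyz": [-0.43,0.072,0],"spin": 0},
  {"xyz": [-0.43,0.072,0],"spin": 0},
  {"xyz": [-0.43,0.072,0],"spin": 0},
  {"xyz": [-0.43,0.072,0],"spin": 0},
  {"xyz": [-0.43,0.072,0],"spin": 0},
  {"xyz": [-0.43,0.072,0],"spin": 0},
])

```text
time: 8.95
tool_pos: [597.5, -99.3, 253.9]
tcp_rot: [-3.139, -0.001, 1.69]
contact_force: [-0.2, -0.1, -1.9]
grip_width: 16.0
finger_force: 30.0
```

Emit:
jog_arm([
  {"xyz": [-0.43,0,0],"spin": 0},
  {"xyz": [-0.43,0,0],"spin": 0},
  {"xyz": [-0.43,0,0],"spin": 0},
  {"xyz": [-0.24,0,0],"spin": 0.9},
  {"xyz": [0,0,0],"spin": 0.9},
  {"xyz": [0,0,0],"spin": 0.9},
  {"xyz": [0,0,0],"spin": 0.9},
  {"xyz": [0,0,0],"spin": 0.9},
  {"xyz": [0,0,0],"spin": 0.9},
  {"xyz": [0,0,0],"spin": 0.93},
])

```text
time: 10.2
tool_pos: [611.8, -219.7, 253.6]
tcp_rot: [-3.139, 0.001, 1.054]
contact_force: [-0.6, 0.3, -1.2]
grip_width: 15.9
finger_force: 30.0
```

Emit:
jog_arm([
  {"xyz": [0,0,0],"spin": 0},
  {"xyz": [0,0,0],"spin": 0},
  {"xyz": [0,0,0],"spin": 0},
  {"xyz": [0,0,0],"spin": 0},
  {"xyz": [0,0,0],"spin": 0},
  {"xyz": [0,0,0],"spin": 0},
  {"xyz": [0,0,0],"spin": 0},
  {"xyz": [0,0,0],"spin": 0},
  {"xyz": [0,0,0],"spin": 0},
  {"xyz": [0,0,0],"spin": 0},
])

```text
time: 11.45
tool_pos: [612.4, -218.7, 255.9]
tcp_rot: [3.141, 0.0, 1.058]
contact_force: [-1.3, -0.9, -1.3]
grip_width: 15.7
finger_force: 30.0
```

```bash
python3 - <<'E'
from h import *
o=bot.get_obs();print(o["tool_pos"],o["tcp_rot"],o["contact_force"],o["grip_width"])
S=bot.get_calibration("scene");D=bot.get_calibration("side")
a=bot.capture("scene");b=bot.capture("side");cv2.imwrite("pics/scene3.png",a);cv2.imwrite("pics/side3.png",b)
O=np.zeros((600,800,3),np.uint8)
O[:,:400]=cv2.resize(a[120:240,220:300],(400,600),interpolation=2);O[:,400:]=cv2.resize(b[150:270,290:370],(400,600),interpolation=2)
cv2.imwrite("pics/c3.png",O)
e=o["tool_pos"]-[0,0,56];print("eye pred",e,proj(S,e),proj(D,e))
E
```

```text
[ 612.42033435 -218.73271186  255.94715582] [3.14147103e+00 4.56503069e-05 1.05778035e+00] [-1.29959441 -0.90815171 -1.30355291] 15.695230586568059
eye pred [ 612.42033435 -218.73271186  199.94715582] [243.80719841 166.92203744] [385.78240902 217.37337824]
```

View pics/c3.png

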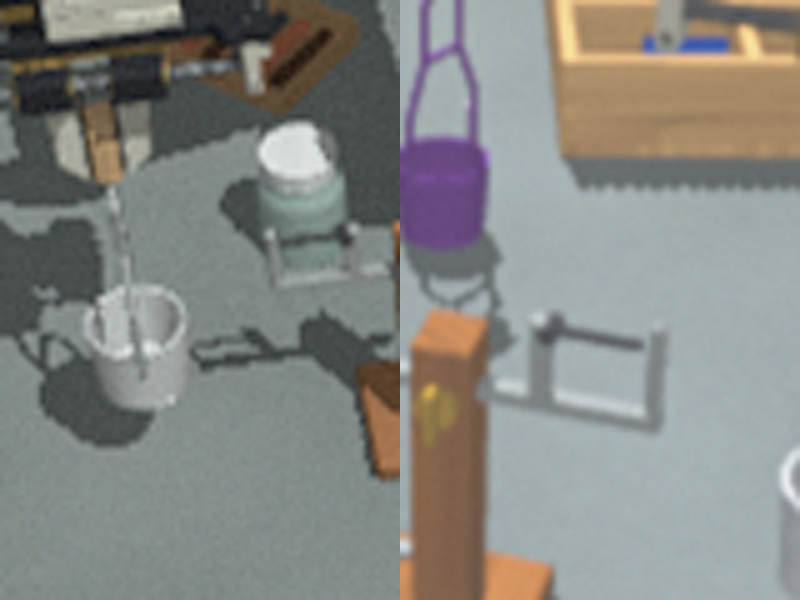

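The scene half shows the pail hanging straight, with its wire at about crop (119,235) as predicted. The nose top is at scene px (273.8,166.4) and side px (341.6,214.4). I'll compute the nose from these.

```bash
python3 - <<'E'
from h import *
S=bot.get_calibration("scene");D=bot.get_calibration("side")
s=lambda x,y:(220+x/5,120+y/5)
d=lambda x,y:(290+(x-400)/5,150+y/5)
R={}
for n,a,b in(("ntop",(269,232),(658,322)),("nbot",(276,283),(653,423)),("shtop",(350,232),(543,322)),("shbot",(352,272),(541,398))):
    R[n],r=two(S,s(*a),D,d(*b));print(n,R[n].round(1),r.round(1))
u=np.array([np.cos(.512),-np.sin(.512)]);v=np.array([np.sin(.512),np.cos(.512)])
t=bot.get_obs()["tool_pos"][:2]
for n in R:print(n,"along inward",(t-R[n][:2])@u,"lateral",(R[n][:2]-t)@v)
E
```

```text
ntop [ 539.6 -175.1  187.8] 0.6
nbot [ 538.  -178.5  141.5] 2.2
shtop [ 498.8 -152.4  178.4] 0.3
shbot [ 498.1 -154.8  142.7] 0.4
ntop along inward 84.83751005989139 lateral 2.352514410250324
nbot along inward 84.6151563259203 lateral -1.359872523856807
shtop along inward 131.5082326467636 lateral 2.1555527652248063
shbot along inward 130.99580960131047 lateral -0.33070251252562494
```

Nose is at 84.7 mm inward, the shank is 46.5 mm beyond it (47 expected), and lateral offset is about 0. I'll pass the wire over the nose, then lower it and feel outward.

Emit:
jog_arm([
  {"xyz": [0,-0.2,0],"spin": 0},
  {"xyz": [0,-0.25,0],"spin": 0},
  {"xyz": [0,-0.25,0],"spin": 0},
  {"xyz": [0,-0.25,0],"spin": 0},
  {"xyz": [0,-0.275,0],"spin": 0},
  {"xyz": [0,0,0],"spin": 0},
  {"xyz": [0,0,0],"spin": 0},
  {"xyz": [0,0,0],"spin": 0},
  {"xyz": [0,0,0],"spin": 0},
  {"xyz": [0,0,0],"spin": 0},
])

```text
time: 12.8
tool_pos: [527.2, -170.7, 255.7]
tcp_rot: [-3.141, 0.0, 1.058]
contact_force: [0.2, 0.8, -2.4]
grip_width: 15.8
finger_force: 30.0
```

Emit:
jog_arm([
  {"xyz": [0,0,0.05],"spin": 0},
  {"xyz": [0,0,0.05],"spin": 0},
  {"xyz": [0,0,0.05],"spin": 0},
  {"xyz": [0,0,0.04],"spin": 0},
  {"xyz": [0,0,0],"spin": 0},
  {"xyz": [0,0,0],"spin": 0},
  {"xyz": [0,0,0],"spin": 0},
  {"xyz": [0,0,0],"spin": 0},
  {"xyz": [0,0,0],"spin": 0},
  {"xyz": [0,0,0],"spin": 0},
])

```text
time: 14.05
tool_pos: [527.0, -170.6, 240.7]
tcp_rot: [3.142, 0.0, 1.058]
contact_force: [0.1, 0.6, -2.0]
grip_width: 15.8
finger_force: 30.0
```

```bash
cat > st.py <<'E'
from h import *
o=bot.get_obs();f=o["contact_force"];u=np.array([np.cos(.512),-np.sin(.512)])
n=np.array([539,-176.8]);p=o["tool_pos"]
print("t",o["time"],"inward of nose",round((n-p[:2])@u,1),"eye z",round(p[2]-56,1),"F outward",round(f[:2]@u,2),"lat",round(f[:2]@[.49,.872],2),"Fz",round(f[2],2),"mom",o["moment"].round(2))
E
python3 st.py
```

```text
t 14.05 inward of nose 13.5 eye z 184.7 F outward -0.23 lat 0.51 Fz -2.0 mom [-0.05 -0.07 -0.02]
```

Emit:
jog_arm([
  {"xyz": [0,0.02,0],"spin": 0},
  {"xyz": [0,0.02,0],"spin": 0},
  {"xyz": [0,0.02,0],"spin": 0},
  {"xyz": [0,0,0],"spin": 0},
  {"xyz": [0,0,0],"spin": 0},
  {"xyz": [0,0,0],"spin": 0},
  {"xyz": [0,0,0],"spin": 0},
  {"xyz": [0,0,0],"spin": 0},
  {"xyz": [0,0,0],"spin": 0},
  {"xyz": [0,0,0],"spin": 0},
])

```text
time: 15.3
tool_pos: [531.2, -173.0, 240.7]
tcp_rot: [3.142, 0.0, 1.058]
contact_force: [-0.3, 0.0, -2.2]
grip_width: 15.9
finger_force: 30.0
```

```bash
python3 st.py
```

```text
t 15.3 inward of nose 8.7 eye z 184.7 F outward -0.27 lat -0.13 Fz -2.21 mom [-0.03 -0.05  0.05]
```

Emit:
jog_arm([
  {"xyz": [0,0.008,0],"spin": 0},
  {"xyz": [0,0.008,0],"spin": 0},
  {"xyz": [0,0,0],"spin": 0},
  {"xyz": [0,0,0],"spin": 0},
  {"xyz": [0,0,0],"spin": 0},
  {"xyz": [0,0,0],"spin": 0},
  {"xyz": [0,0,0],"spin": 0},
  {"xyz": [0,0,0],"spin": 0},
  {"xyz": [0,0,0],"spin": 0},
  {"xyz": [0,0,0],"spin": 0},
])

```text
time: 16.55
tool_pos: [532.3, -173.6, 240.7]
tcp_rot: [3.142, 0.0, 1.058]
contact_force: [0.8, -0.7, -1.4]
grip_width: 15.9
finger_force: 30.0
```

```bash
python3 st.py
```

```text
t 16.55 inward of nose 7.4 eye z 184.7 F outward 0.98 lat -0.2 Fz -1.36 mom [-0.01 -0.07  0.02]
```

Emit:
jog_arm([
  {"xyz": [0,0,0.012],"spin": 0},
  {"xyz": [0,0.006,0],"spin": 0},
  {"xyz": [0,0.006,0],"spin": 0},
  {"xyz": [0,0,0],"spin": 0},
  {"xyz": [0,0,0],"spin": 0},
  {"xyz": [0,0,0],"spin": 0},
  {"xyz": [0,0,0],"spin": 0},
  {"xyz": [0,0,0],"spin": 0},
  {"xyz": [0,0,0],"spin": 0},
  {"xyz": [0,0,0],"spin": 0},
])

```text
time: 17.8
tool_pos: [533.2, -174.1, 239.8]
tcp_rot: [3.142, 0.0, 1.058]
contact_force: [0.7, -0.3, -1.9]
grip_width: 16.1
finger_force: 30.0
```

```bash
python3 st.py
```

```text
t 17.8 inward of nose 6.4 eye z 183.8 F outward 0.73 lat 0.1 Fz -1.87 mom [-0.01 -0.07  0.02]
```

Emit:
jog_arm([
  {"xyz": [0,0.006,0],"spin": 0},
  {"xyz": [0,0.006,0],"spin": 0},
  {"xyz": [0,0,0],"spin": 0},
  {"xyz": [0,0,0],"spin": 0},
  {"xyz": [0,0,0],"spin": 0},
  {"xyz": [0,0,0],"spin": 0},
  {"xyz": [0,0,0],"spin": 0},
  {"xyz": [0,0,0],"spin": 0},
  {"xyz": [0,0,0],"spin": 0},
  {"xyz": [0,0,0],"spin": 0},
])

```text
time: 19.05
tool_pos: [533.9, -174.5, 239.7]
tcp_rot: [-3.141, 0.0, 1.058]
contact_force: [-0.6, 0.6, -1.2]
grip_width: 15.7
finger_force: 30.0
```

```bash
python3 st.py
```

```text
t 19.05 inward of nose 5.5 eye z 183.7 F outward -0.84 lat 0.2 Fz -1.2 mom [ 0.06  0.15 -0.02]
```

Emit:
jog_arm([
  {"xyz": [0,0.006,0],"spin": 0},
  {"xyz": [0,0,0],"spin": 0},
  {"xyz": [0,0,0],"spin": 0},
  {"xyz": [0,0,0],"spin": 0},
  {"xyz": [0,0,0],"spin": 0},
  {"xyz": [0,0,0],"spin": 0},
  {"xyz": [0,0,0],"spin": 0},
  {"xyz": [0,0,0],"spin": 0},
  {"xyz": [0,0,0],"spin": 0},
  {"xyz": [0,0,0],"spin": 0},
])

```text
time: 20.3
tool_pos: [534.3, -174.7, 239.7]
tcp_rot: [-3.141, 0.0, 1.058]
contact_force: [-5.0, 2.5, -1.0]
grip_width: 15.9
finger_force: 30.0
```

```bash
python3 st.py
```

```text
t 20.3 inward of nose 5.1 eye z 183.7 F outward -5.6 lat -0.27 Fz -1.03 mom [ 0.41  0.72 -0.03]
```

Contact found at 5.5 mm. I'll ease off to a light touch and press down in stages.

Emit:
jog_arm([
  {"xyz": [0,-0.006,0],"spin": 0},
  {"xyz": [0,0,0],"spin": 0},
  {"xyz": [0,0,0.02],"spin": 0},
  {"xyz": [0,0,0.02],"spin": 0},
  {"xyz": [0,0,0.02],"spin": 0},
  {"xyz": [0,0,0.02],"spin": 0},
  {"xyz": [0,0,0],"spin": 0},
  {"xyz": [0,0,0],"spin": 0},
  {"xyz": [0,0,0],"spin": 0},
  {"xyz": [0,0,0],"spin": 0},
])

```text
time: 21.55
tool_pos: [534.1, -174.6, 233.3]
tcp_rot: [3.141, 0.0, 1.058]
contact_force: [-1.6, -0.9, -0.5]
grip_width: 15.9
finger_force: 30.0
```

```bash
python3 st.py
```

```text
t 21.55 inward of nose 5.4 eye z 177.3 F outward -0.94 lat -1.56 Fz -0.48 mom [ 0.17  0.22 -0.03]
```

Emit:
jog_arm([
  {"xyz": [0,0,0.02],"spin": 0},
  {"xyz": [0,0,0.02],"spin": 0},
  {"xyz": [0,0,0.02],"spin": 0},
  {"xyz": [0,0,0.02],"spin": 0},
  {"xyz": [0,0,0],"spin": 0},
  {"xyz": [0,0,0],"spin": 0},
  {"xyz": [0,0,0],"spin": 0},
  {"xyz": [0,0,0],"spin": 0},
  {"xyz": [0,0,0],"spin": 0},
  {"xyz": [0,0,0],"spin": 0},
])

```text
time: 22.8
tool_pos: [534.1, -174.6, 226.9]
tcp_rot: [3.141, 0.0, 1.058]
contact_force: [0.5, 0.4, -0.7]
grip_width: 15.9
finger_force: 30.0
```

```bash
python3 st.py
```

```text
t 22.8 inward of nose 5.4 eye z 170.9 F outward 0.27 lat 0.61 Fz -0.74 mom [-0.05 -0.03  0.03]
```

Emit:
jog_arm([
  {"xyz": [0,0,0.02],"spin": 0},
  {"xyz": [0,0,0.02],"spin": 0},
  {"xyz": [0,0,0.02],"spin": 0},
  {"xyz": [0,0,0],"spin": 0},
  {"xyz": [0,0,0],"spin": 0},
  {"xyz": [0,0,0],"spin": 0},
  {"xyz": [0,0,0],"spin": 0},
  {"xyz": [0,0,0],"spin": 0},
  {"xyz": [0,0,0],"spin": 0},
  {"xyz": [0,0,0],"spin": 0},
])

```text
time: 24.05
tool_pos: [534.1, -174.6, 222.1]
tcp_rot: [3.141, 0.0, 1.058]
contact_force: [3.1, -0.6, -3.1]
grip_width: 15.8
finger_force: 30.0
```

```bash
python3 st.py
```

```text
t 24.05 inward of nose 5.3 eye z 166.1 F outward 2.94 lat 1.0 Fz -3.08 mom [-0.26 -0.56 -0.03]
```

```bash
python3 - <<'E'
from h import *
a=bot.capture("scene");b=bot.capture("side");cv2.imwrite("pics/scene4.png",a);cv2.imwrite("pics/side4.png",b)
O=np.zeros((600,800,3),np.uint8)
O[:,:400]=cv2.resize(a[120:240,240:320],(400,600),interpolation=2);O[:,400:]=cv2.resize(b[150:270,290:370],(400,600),interpolation=2)
cv2.imwrite("pics/c4.png",O)
D=bot.get_calibration("side");print((proj(D,bot.get_obs()["tool_pos"]-[0,0,56])-[290,150])*5+[400,0])
E
python3 st.py
```

```text
[641.82352572 368.19580441]
t 24.15 inward of nose 5.4 eye z 166.1 F outward 2.26 lat -0.78 Fz -3.34 mom [-0.27 -0.53  0.04]
```

View pics/c4.png

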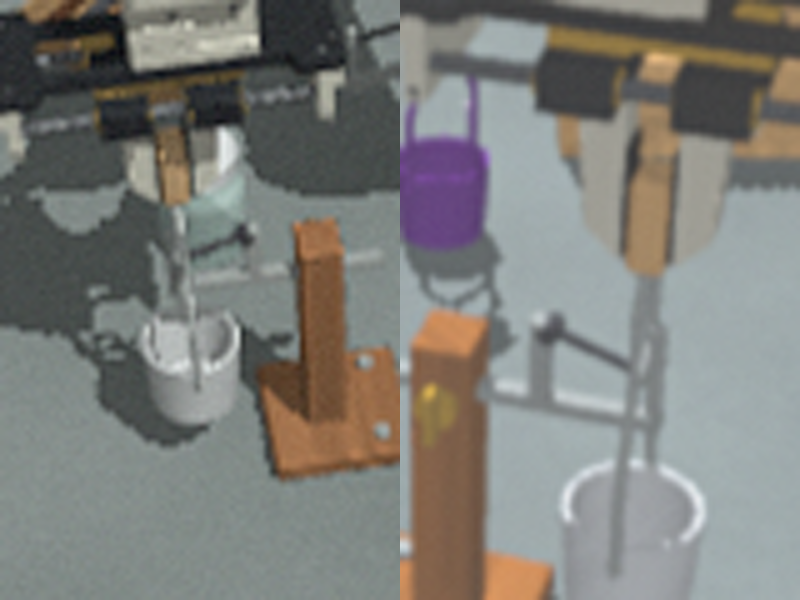

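The gate is swung down at crop (632,368), with the wire beside the nose. I'll continue down.

Emit:
jog_arm([
  {"xyz": [0,0,0.02],"spin": 0},
  {"xyz": [0,0,0.02],"spin": 0},
  {"xyz": [0,0,0.02],"spin": 0},
  {"xyz": [0,0,0],"spin": 0},
  {"xyz": [0,0,0],"spin": 0},
  {"xyz": [0,0,0],"spin": 0},
  {"xyz": [0,0,0],"spin": 0},
  {"xyz": [0,0,0],"spin": 0},
  {"xyz": [0,0,0],"spin": 0},
  {"xyz": [0,0,0],"spin": 0},
])

```text
time: 25.4
tool_pos: [533.9, -174.5, 217.3]
tcp_rot: [-3.141, 0.0, 1.058]
contact_force: [-0.7, 0.4, -1.6]
grip_width: 15.8
finger_force: 30.0
```

```bash
python3 st.py
```

```text
t 25.4 inward of nose 5.6 eye z 161.3 F outward -0.82 lat -0.01 Fz -1.56 mom [0.06 0.07 0.01]
```

Emit:
jog_arm([
  {"xyz": [0,0,0.02],"spin": 0},
  {"xyz": [0,0,0.02],"spin": 0},
  {"xyz": [0,0,0.02],"spin": 0},
  {"xyz": [0,0,0],"spin": 0},
  {"xyz": [0,0,0],"spin": 0},
  {"xyz": [0,0,0],"spin": 0},
  {"xyz": [0,0,0],"spin": 0},
  {"xyz": [0,0,0],"spin": 0},
  {"xyz": [0,0,0],"spin": 0},
  {"xyz": [0,0,0],"spin": 0},
])

```text
time: 26.65
tool_pos: [534.0, -174.5, 212.5]
tcp_rot: [-3.142, 0.0, 1.058]
contact_force: [-1.3, 0.7, -2.7]
grip_width: 15.9
finger_force: 30.0
```

```bash
python3 st.py
```

```text
t 26.65 inward of nose 5.5 eye z 156.5 F outward -1.47 lat -0.05 Fz -2.67 mom [ 0.09  0.22 -0.01]
```

Emit:
jog_arm([
  {"xyz": [0,0,0.02],"spin": 0},
  {"xyz": [0,0,0.02],"spin": 0},
  {"xyz": [0,0,0.02],"spin": 0},
  {"xyz": [0,0,0],"spin": 0},
  {"xyz": [0,0,0],"spin": 0},
  {"xyz": [0,0,0],"spin": 0},
  {"xyz": [0,0,0],"spin": 0},
  {"xyz": [0,0,0],"spin": 0},
  {"xyz": [0,0,0],"spin": 0},
  {"xyz": [0,0,0],"spin": 0},
])

```text
time: 27.9
tool_pos: [534.0, -174.6, 207.8]
tcp_rot: [-3.142, 0.0, 1.058]
contact_force: [-0.8, 1.8, -2.7]
grip_width: 15.7
finger_force: 30.0
```

```bash
python3 st.py; python3 - <<'E'
from h import *
b=bot.capture("side");a=bot.capture("scene")
O=np.zeros((600,800,3),np.uint8)
O[:,:400]=cv2.resize(a[120:240,240:320],(400,600),interpolation=2);O[:,400:]=cv2.resize(b[150:270,290:370],(400,600),interpolation=2)
cv2.imwrite("pics/c5.png",O)
E
```

```text
t 27.9 inward of nose 5.5 eye z 151.8 F outward -1.57 lat 1.16 Fz -2.67 mom [0.16 0.23 0.01]
```

View pics/c5.png

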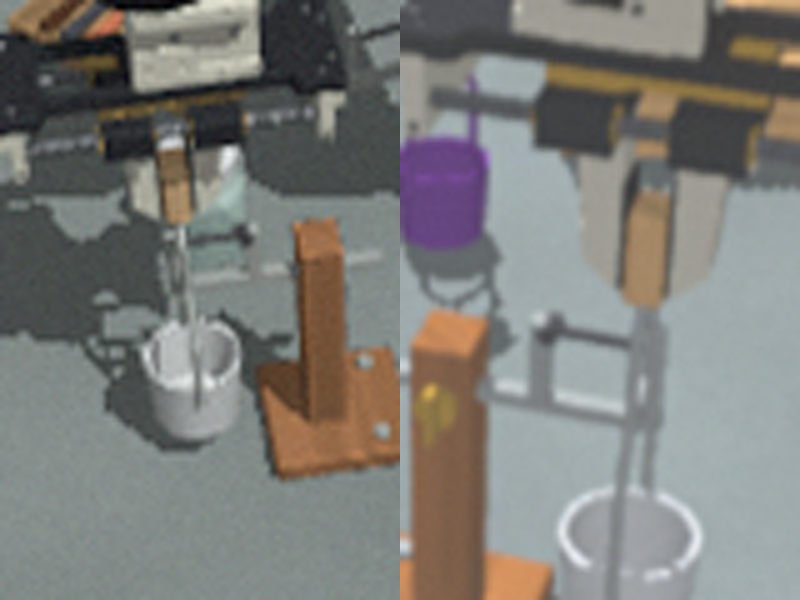

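The gate is shut and level at crop (590,338), above the wire. I'll move inward a little and set the wire on the bar.

Emit:
jog_arm([
  {"xyz": [0,-0.025,0],"spin": 0},
  {"xyz": [0,-0.025,0],"spin": 0},
  {"xyz": [0,-0.025,0],"spin": 0},
  {"xyz": [0,0,0.01],"spin": 0},
  {"xyz": [0,0,0.01],"spin": 0},
  {"xyz": [0,0,0.01],"spin": 0},
  {"xyz": [0,0,0.01],"spin": 0},
  {"xyz": [0,0,0],"spin": 0},
  {"xyz": [0,0,0],"spin": 0},
  {"xyz": [0,0,0],"spin": 0},
])

```text
time: 29.25
tool_pos: [528.8, -171.6, 204.6]
tcp_rot: [3.141, 0.0, 1.058]
contact_force: [-0.8, -0.8, -1.0]
grip_width: 16.3
finger_force: 30.0
```

```bash
python3 st.py
```

```text
t 29.25 inward of nose 11.4 eye z 148.6 F outward -0.29 lat -1.11 Fz -0.99 mom [-0.08 -0.09 -0.  ]
```

Emit:
jog_arm([
  {"xyz": [0,0,0.008],"spin": 0},
  {"xyz": [0,0,0],"spin": 0},
  {"xyz": [0,0,0],"spin": 0},
  {"xyz": [0,0,0],"spin": 0},
  {"xyz": [0,0,0],"spin": 0},
  {"xyz": [0,0,0],"spin": 0},
  {"xyz": [0,0,0],"spin": 0},
  {"xyz": [0,0,0],"spin": 0},
  {"xyz": [0,0,0],"spin": 0},
  {"xyz": [0,0,0],"spin": 0},
])

```text
time: 30.5
tool_pos: [528.8, -171.6, 203.9]
tcp_rot: [3.142, 0.0, 1.058]
contact_force: [-0.1, -0.3, -2.1]
grip_width: 15.6
finger_force: 30.0
```

```bash
python3 st.py
```

```text
t 30.5 inward of nose 11.5 eye z 147.9 F outward 0.04 lat -0.33 Fz -2.1 mom [-0.03 -0.09 -0.03]
```

Not touching yet, so I'll go on in 0.6 mm steps.

Emit:
jog_arm([
  {"xyz": [0,0,0.008],"spin": 0},
  {"xyz": [0,0,0],"spin": 0},
  {"xyz": [0,0,0],"spin": 0},
  {"xyz": [0,0,0],"spin": 0},
  {"xyz": [0,0,0],"spin": 0},
  {"xyz": [0,0,0],"spin": 0},
  {"xyz": [0,0,0],"spin": 0},
  {"xyz": [0,0,0],"spin": 0},
  {"xyz": [0,0,0],"spin": 0},
  {"xyz": [0,0,0],"spin": 0},
])

```text
time: 31.75
tool_pos: [528.8, -171.6, 203.3]
tcp_rot: [-3.142, 0.0, 1.058]
contact_force: [0.5, 0.8, -0.9]
grip_width: 15.7
finger_force: 30.0
```

```bash
python3 st.py
```

```text
t 31.75 inward of nose 11.5 eye z 147.3 F outward 0.08 lat 0.93 Fz -0.9 mom [-0.05 -0.05 -0.06]
```

Emit:
jog_arm([
  {"xyz": [0,0,0.006],"spin": 0},
  {"xyz": [0,0,0],"spin": 0},
  {"xyz": [0,0,0],"spin": 0},
  {"xyz": [0,0,0],"spin": 0},
  {"xyz": [0,0,0],"spin": 0},
  {"xyz": [0,0,0],"spin": 0},
  {"xyz": [0,0,0],"spin": 0},
  {"xyz": [0,0,0],"spin": 0},
  {"xyz": [0,0,0],"spin": 0},
  {"xyz": [0,0,0],"spin": 0},
])

```text
time: 33.0
tool_pos: [528.8, -171.7, 202.9]
tcp_rot: [3.141, 0.0, 1.058]
contact_force: [-0.8, 0.7, 3.5]
grip_width: 16.0
finger_force: 30.0
```

```bash
python3 st.py
```

```text
t 33.0 inward of nose 11.4 eye z 146.9 F outward -1.04 lat 0.21 Fz 3.51 mom [0.16 0.12 0.02]
```

The wire is resting on the bar (contact at 147.1 mm). I'll ease up 0.3 mm and release.

Emit:
jog_arm([
  {"xyz": [0,0,-0.004],"spin": 0},
  {"xyz": [0,0,0],"spin": 0},
  {"xyz": [0,0,0],"spin": 0},
  {"xyz": [0,0,0],"spin": 0},
  {"xyz": [0,0,0],"spin": 0},
  {"xyz": [0,0,0],"spin": 0},
  {"xyz": [0,0,0],"spin": 0},
  {"xyz": [0,0,0],"spin": 0},
  {"xyz": [0,0,0],"spin": 0},
  {"xyz": [0,0,0],"spin": 0},
])

```text
time: 34.25
tool_pos: [528.8, -171.6, 203.1]
tcp_rot: [3.142, 0.0, 1.058]
contact_force: [-0.2, -0.3, 0.3]
grip_width: 15.9
finger_force: 30.0
```

Emit:
jog_arm([
  {"xyz": [0,0,0],"spin": 0},
  {"xyz": [0,0,0],"spin": 0},
  {"xyz": [0,0,0],"spin": 0},
  {"xyz": [0,0,0],"spin": 0},
  {"xyz": [0,0,0],"spin": 0},
  {"xyz": [0,0,0],"spin": 0},
  {"xyz": [0,0,0],"spin": 0},
  {"xyz": [0,0,0],"spin": 0},
  {"xyz": [0,0,0],"spin": 0},
  {"xyz": [0,0,0],"spin": 0},
], gripper=45)

```text
time: 35.5
tool_pos: [528.8, -171.6, 203.1]
tcp_rot: [3.142, 0.0, 1.058]
contact_force: [0.1, -0.3, 0.1]
grip_width: 41.2
finger_force: 0.0
```

Emit:
jog_arm([
  {"xyz": [0,0,-0.1],"spin": 0},
  {"xyz": [0,0,-0.2],"spin": 0},
  {"xyz": [0,0,-0.3],"spin": 0},
  {"xyz": [0,0,-0.4],"spin": 0},
  {"xyz": [0,0,-0.4],"spin": 0},
  {"xyz": [0,0,0],"spin": 0},
  {"xyz": [0,0,0],"spin": 0},
  {"xyz": [0,0,0],"spin": 0},
  {"xyz": [0,0,0],"spin": 0},
  {"xyz": [0,0,0],"spin": 0},
])

```text
time: 36.75
tool_pos: [528.7, -171.5, 314.7]
tcp_rot: [-3.141, 0.0, 1.058]
contact_force: [-0.7, 0.3, 0.5]
grip_width: 41.3
finger_force: 0.0
```

Emit:
jog_arm([
  {"xyz": [0,0,0],"spin": 0},
  {"xyz": [0,0,0],"spin": 0},
  {"xyz": [0,0,0],"spin": 0},
  {"xyz": [0,0,0],"spin": 0},
  {"xyz": [0,0,0],"spin": 0},
  {"xyz": [0,0,0],"spin": 0},
  {"xyz": [0,0,0],"spin": 0},
  {"xyz": [0,0,0],"spin": 0},
  {"xyz": [0,0,0],"spin": 0},
  {"xyz": [0,0,0],"spin": 0},
])

```text
time: 38.0
tool_pos: [528.8, -171.6, 315.1]
tcp_rot: [3.142, 0.0, 1.058]
contact_force: [-0.4, -0.1, 0.7]
grip_width: 41.6
finger_force: 0.0
```

```bash
python3 st.py; python3 - <<'E'
from h import *
b=bot.capture("side");a=bot.capture("scene")
for _ in range(8): b2=bot.capture("side")
print("motion diff",cv2.absdiff(cv2.GaussianBlur(b,(5,5),0),cv2.GaussianBlur(b2,(5,5),0))[150:300,280:380].max())
O=np.zeros((600,800,3),np.uint8)
O[:,:400]=cv2.resize(a[120:240,240:320],(400,600),interpolation=2);O[:,400:]=cv2.resize(b[150:270,290:370],(400,600),interpolation=2)
cv2.imwrite("pics/c6.png",O)
E
```

```text
t 38.0 inward of nose 11.5 eye z 259.1 F outward -0.29 lat -0.27 Fz 0.71 mom [ 0.01 -0.09 -0.  ]
motion diff 2
```

View pics/c6.png

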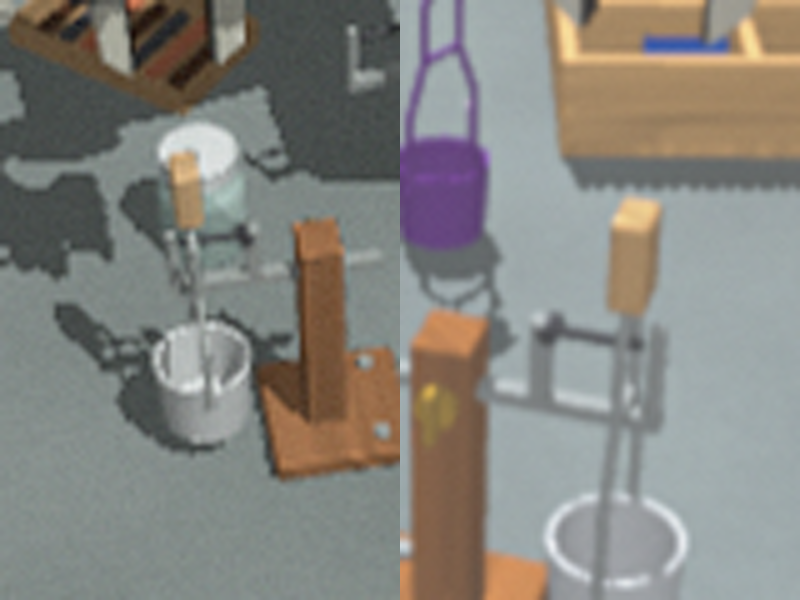

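The pail hangs still on the bar, inside the nose at crop (630,410). The gate is shut above it and the gripper is clear.

```bash
python3 -c "
from plant import bot
print(bot.close_job())"
```

```text
the job is handed in; nothing more can be done
None
```

The pail hangs still on the wooden stand's hook bar with the gate shut above it, the highest contact force I read was about 6 N (force is only read at the end of each move), and the job was handed in at about 38 s.

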